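# Turn the sample carousel to its index bar

### The job

Turn the sample carousel (its upright pegs are there to be pushed) until its one empty seat points straight at the pointed index bar standing beside it, ready for the next vial. Leave the carousel still and do not disturb the reagent bottle that stands on the opposite side of it.

Things in the scene. Friction and masses are not known exactly. Their poses are not given: they have to be found in the camera images.
- carousel: White disc, 200 mm across, top face 32 mm above the bench, turning on a fixed base. Origin on the turning axis at bench height, x axis toward the empty seat. Four steel push pegs, 10 mm thick (18 mm at the foot), rise from the disc to 87 mm above the bench, 85 mm from the axis, 45, 135, 225 and 315 deg from the empty seat. A push takes about 1 N; friction stops the disc as soon as pushing ends.
- empty_seat (a point): Middle of the empty seat at the disc's top face, 62 mm from the axis; it turns with the disc. The seat is a grey collar 29 mm across, 12 mm high. Three like seats, at 90, 180 and 270 deg from it, each hold fast a capped vial 18 mm across, its top 81 mm above the bench.
- index_bar: Low steel needle with a point at both ends, 90 mm long, 18 mm wide, on a small foot, 30 mm high, fixed to the bench to the left or the right of the disc. Origin at bench height under its middle, 155 mm from the disc's axis. Its own x axis runs along the needle, whose line passes through the disc's axis; the near point ends 10 mm from the disc's edge.
- reagent_bottle: White reagent bottle with a screw cap, 48 mm across, 85 mm high, standing loose on the other side of the disc from the index bar, its middle 155 mm from the disc's axis. Origin at the centre of its underside. To be left alone.

How it is judged:
At the end, for the whole second after the job is handed in: The empty seat is the seat nearest the index bar, its centre within 13 mm (12 degrees of turn) of the line of the needle, and the disc stands still (y of empty_seat in the frame of index_bar between -0.013 and 0.013 m and horizontal distance between empty_seat and index_bar below 0.12 m and angular speed of carousel below 0.05 rad/s); the robot touches nothing.
It fails at once if the reagent bottle is pushed more than 20 mm or tipped (distance of reagent_bottle from where it was at the start of the episode above 0.02 m or angle between reagent_bottle's own z axis and vertical above 0.3 rad).
It also fails if it takes over 35 s, if anything falls off the work surface, if the arm or the gripper's body presses on something with over 40 N, if the wrist force passes 120 N, or if a joint passes its speed limit or range.

### The arm

A 6-joint arm with a two-finger parallel gripper is mounted at the origin on a cart in front of the work surface, level with it; the furniture and walls round the work are solid. World frame = base frame: x ahead of the robot, y to its left, z up, the work surface at z = 0. Lengths are in m, angles in rad, forces in N, time in s.
With the tool pointing down it reaches from about 0.325 to 0.775 m from the base axis. Payload 5.5 kg.
Tool frame: the origin (TCP) lies midway between the tips of the shut fingers; the grasp point (between the pads) lies 19 mm behind it; z points along the fingers, y is the line along which they close (so a half turn about z gives the same grasp; the last joint's range is limited). The gripper opens to 85 mm and grips with 20 to 120 N. Pads are 22 mm wide; open, the fingers measure 114 mm over their backs; the gripper's body (76 mm by 85 mm) begins 54 mm behind the grasp point. The pads swing forward as they close: fully open they stand 13 mm farther back than shut.
Start: joints at [1.175, 0.091, 1.231, -0, 1.82, -0.057], TCP at [0.199, 0.566, 0.231] pointing down, gripper open.
Joint ranges: [-2.87, 2.87], [-0.86, 2.18], [0.17, 2.46], [-1.51, 4.65], [0.06, 2.69], [-2.65, 2.65]. Speed limits (rad/s): [2.57, 2.57, 3.01, 3.14, 3.14, 3.14].

### API

Orientations are given as a unit quaternion [x, y, z, w].
In Python, from station import ctrl gives the robot as it stands.
- The arm moves only by the tool step_arm, never from a script. Its arguments are lists of equal length, an entry for each row: "translation": the shift along the tool's x, y, z in cm, a list of three; "spin": the turn about the tool's z in rad; "fingers": the opening, from 0 (shut) to 1 (fully open). In form: {"translation": [[x, y, z], ...], "spin": [spin, ...], "fingers": [fingers, ...]}. A call has exactly 5 rows; each row shifts and turns the commanded pose from where the row before left it, along the tool's axes as they then stand; what a row does not reach is not made up. A row lasts 1/8 s, in which the tool goes at most 62.5 mm and 10.7 degrees, less where a joint would pass 70% of its speed; a pose out of reach is approached as far as the arm can. A call with a gripper value outside its range is refused whole. The fingers move at their own pace and stop on an object; "squeeze" is the grip in N (left out, the last holds). Time passes only in rows, so rows that do not move let the fingers close, or fill a call up. It gives the time, the measured TCP pose, the force, the opening and the grip force at its end, in the units of the state.
- ctrl.state(): the state, without advancing time (a new reading comes with each control period).
- ctrl.camera(name): name is "scene" or "top"; returns the picture (420x560x3 uint8, red, green, blue); there is no depth.
- ctrl.camera_model(name): a dict with "intrinsics" (3x3 intrinsics, pixels), "k1" (the pictures are not rectified: a ray, as slopes to the right and down, at radius r is drawn at 1 + k1 r^2 times it, then the intrinsics apply), "cam_to_world" (4x4, takes a point from camera to world coordinates). Camera axes: x right, y down, z forward; pixel columns grow to the right and rows downward; lengths in m; the calibration is good to about 2 mm. A picture is of the moment at which its call begins. camera_model takes no time and is no camera call.
- ctrl.sign_off(): hands the job in; it is judged then, once.
The state is a dict: "time_s": time; "joints": joint angles; "joint_velocities": joint speeds; "tau": joint torques, N m; "position": TCP position; "tool_rot": TCP orientation; "wrist_force": force on the tool from outside, world axes, zero at the start; "moment": the same for the moment, N m; "opening": finger opening in m; "grip_force": force on a finger pad.
Only numpy, scipy, OpenCV 4.12 (cv2) and the standard library are available. Lean on these libraries where they do the work, as an engineer would, in place of code of your own. Each camera call takes 0.05 s, during which the arm holds its last target. There are 200 camera calls.

## Working session

There is one attempt and no reset: what is moved stays moved. The work goes in short steps, Python scripts to look and compute and a tool call to move; the robot and the scene stay as the last step left them, time stands still between calls to the robot, and variables do not carry over. Pictures are saved under pics/ and viewed, at most 10 in all, crops included, and the job is handed in when it is done.

Besides the shell and the picture viewer there is one more tool, called after "Request:" by a JSON object that holds its "api" and its "payload", one argument or row to a line. step_arm: Moves the arm, as the interface text tells. Its arguments: {"type":"object","properties":{"translation":{"type":"array"},"spin":{"type":"array"},"fingers":{"type":"array"},"squeeze":{"type":"number"}},"required":["translation","spin","fingers"]}

```bash
mkdir -p pics; cat > h.py <<'E'
import numpy as np, cv2
from station import ctrl
def ray(name,u,v):
    m=ctrl.camera_model(name);K=np.array(m["intrinsics"]);T=np.array(m["cam_to_world"])
    p=cv2.undistortPoints(np.array([[[u,v]]],float),K,np.array([m["k1"],0,0,0,0.]))[0,0]
    return T[:3,3],T[:3,:3]@np.array([p[0],p[1],1])
def at(name,u,v,z):
    o,d=ray(name,u,v); return o+d*(z-o[2])/d[2]
def proj(name,P):
    m=ctrl.camera_model(name);K=np.array(m["intrinsics"]);T=np.linalg.inv(np.array(m["cam_to_world"]))
    r=cv2.Rodrigues(T[:3,:3])[0]
    return cv2.projectPoints(np.array(P,float).reshape(-1,3),r,T[:3,3],K,np.array([m["k1"],0,0,0,0.]))[0][:,0]
def snap(name,f):
    im=ctrl.camera(name); cv2.imwrite("pics/"+f,im[:,:,::-1].copy()); return im
E
python3 - <<'E'
from h import *
snap("top","t0.png");snap("scene","s0.png")
s=ctrl.state();print(s["position"],s["tool_rot"],s["time_s"])
E
```

```text
[0.19931617 0.56565617 0.23025143] [ 1.68589939e-01  9.85685875e-01 -8.65860458e-04 -1.97239735e-04] 0.1
```

View pics/t0.png

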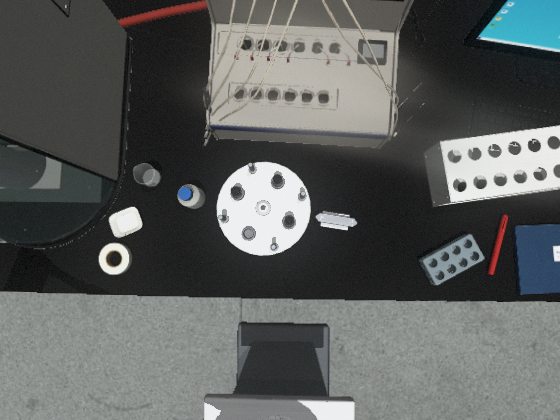

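View pics/s0.png

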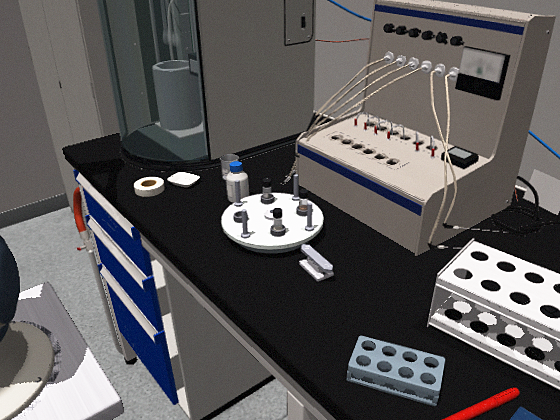

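```bash
python3 - <<'E'
from h import *
im=cv2.imread("pics/t0.png")[140:270,165:370]
cv2.imwrite("pics/t0c.png",cv2.resize(im,None,fx=3.9,fy=3.9,interpolation=cv2.INTER_CUBIC))
im=cv2.imread("pics/s0.png")[150:290,200:350]
cv2.imwrite("pics/s0c.png",cv2.resize(im,None,fx=4.2,fy=4.2,interpolation=cv2.INTER_CUBIC))
print(at("top",263.5,208.5,.032),at("top",337,220,.025),at("top",187,193,.085))
for n in("top","scene"):print(proj(n,[[.2,.566,.23],[0,0,0]]),ctrl.camera_model(n)["cam_to_world"])
E
```

```text
[0.5533648  0.03495024 0.032     ] [ 0.53139906 -0.1200689   0.025     ] [0.57774897 0.18560201 0.085     ]
[[-62.13390497 403.17157782]
 [276.88877104 472.76237673]] [[ 0.01406449 -0.99508119  0.09805922  0.47031161]
 [-0.99939452 -0.01086834  0.03305249 -0.01691146]
 [-0.03182417 -0.09846472 -0.99463155  0.89968402]
 [ 0.          0.          0.          1.        ]]
[[ -7.88231877  95.32798464]
 [-25.07016374 376.50631092]] [[ 0.77567909 -0.33226399  0.53658418  0.0630973 ]
 [-0.63105635 -0.39555107  0.66731345 -0.60915519]
 [-0.00947778 -0.85623595 -0.51649799  0.50956072]
 [ 0.          0.          0.          1.        ]]
```

View pics/t0c.png

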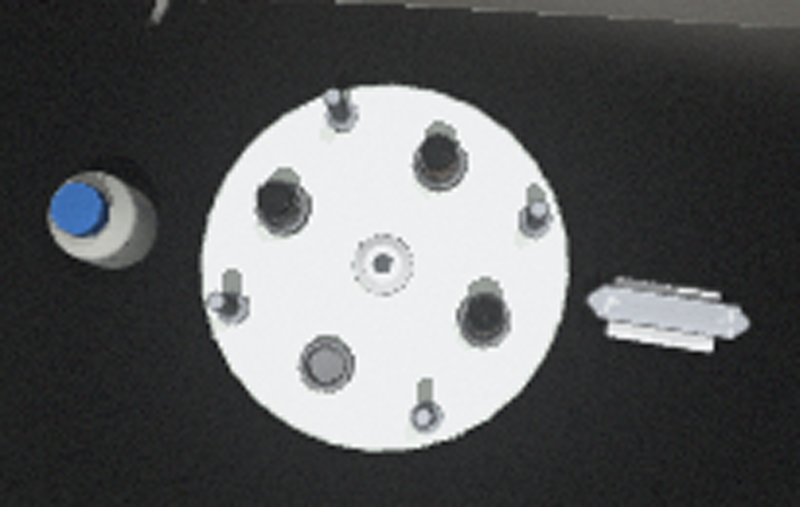

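View pics/s0c.png

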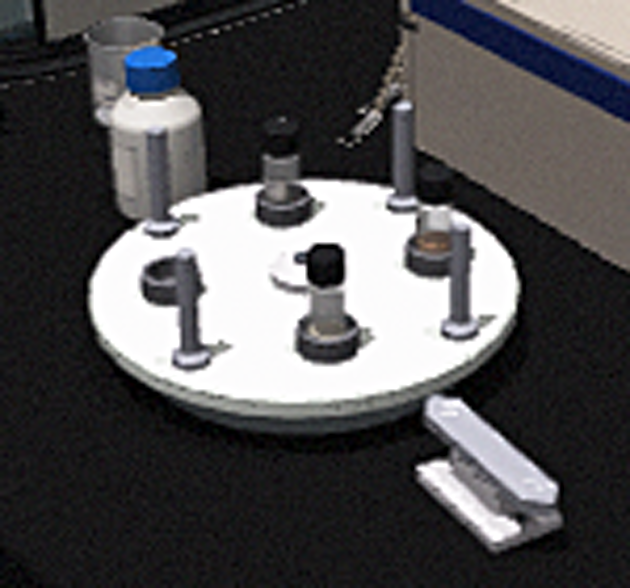

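Top picture: the empty seat is at about (249,233), the hub at (263,208), and the needle runs from (316,217) to (357,223). The bottle is on the left at about (188,195). The pegs' feet are at about (252,169), (302,196), (224,218) and (274,246).

```bash
python3 - <<'E'
from h import *
g=lambda x,y,z:at("top",165+x/3.9,140+y/3.9,z)
im=cv2.imread("pics/t0.png");w=((im.min(2)>200)*255).astype(np.uint8)
w[:, :200]=0;w[:,312:]=0;w[:155]=0;w[262:]=0
c=max(cv2.findContours(w,0,2)[0],key=cv2.contourArea)
(ex,ey),ax,_=cv2.fitEllipse(cv2.convexHull(c));C=at("top",ex,ey,.032);print("C",C,ax,g(383,264,.034))
a,b=g(590,299,.03),g(747,323,.03);print("needle",a,b)
ang=lambda P:np.degrees(np.arctan2(P[1]-C[1],P[0]-C[0]))
print("needle dir",ang(a),ang(b),ang((a+b)/2),np.hypot(*((a+b)/2-C)[:2]))
S=g(327,363,.044);print("seat",ang(S),np.hypot(*(S-C)[:2]))
for v in [(440,158),(485,312),(283,205)]:
  P=g(*v,.081);print("vial",ang(P),np.hypot(*(P-C)[:2]))
for v in [(334,97),(538,210),(214,302),(424,415)]:
  P=g(*v,.087);print("peg",ang(P),np.hypot(*(P-C)[:2]),P)
B=g(78,207,.085);print("bottle",B,ang(B),np.hypot(*(B-C)[:2]))
E
```

```text
C [0.5539335  0.03561844 0.032     ] (92.89612579345703, 93.4049072265625) [0.55487086 0.03547939 0.034     ]
needle [ 0.53756108 -0.07610641  0.03      ] [ 0.52559812 -0.16029744  0.03      ]
needle dir -98.33691560703434 -98.2296416775795 -98.26860674867523 0.15543616937317736
seat 152.10375455359195 0.06005858157937241
vial -31.4306832459802 0.06002562717148175
vial -116.52435288456542 0.06165394905087947
vial 61.82806841452985 0.05541750481720648
peg 15.928382645712418 0.08459734459973357 [0.63528277 0.05883497 0.087     ]
peg -73.52914775523678 0.0848843227518345 [ 0.57800054 -0.04578257  0.087     ]
peg 106.63229675373418 0.08567058965570008 [0.52941213 0.11770469 0.087     ]
peg -162.5338546458908 0.08386300535091347 [0.47393704 0.01044762 0.087     ]
bottle [0.57755739 0.18964805 0.085     ] 81.2803561857529 0.15583070595713905
```

Request:
{"api": "step_arm", "payload": {
  "translation": [
    [-2.88,-2.75,0],
    [-2.88,-2.75,0],
    [-2.88,-2.75,0],
    [-2.88,-2.75,0],
    [-2.88,-2.75,0]
  ],
  "spin": [0,0,0,0,0],
  "fingers": [0,0,0,0,0]
}}

```text
time_s: 0.72
position: [0.2898, 0.387, 0.2307]
tool_rot: [0.169, 0.986, -0.0, -0.0]
wrist_force: [0.6, 0.6, 0.6]
opening: -0.0004
grip_force: 0.0
```

Request:
{"api": "step_arm", "payload": {
  "translation": [
    [-2.88,-2.75,0],
    [-2.88,-2.75,0],
    [-2.88,-2.75,0],
    [-2.88,-2.75,0],
    [-2.88,-2.75,0]
  ],
  "spin": [0,0,0,0,0],
  "fingers": [0,0,0,0,0]
}}

```text
time_s: 1.35
position: [0.3799, 0.2095, 0.2309]
tool_rot: [0.169, 0.986, -0.0, -0.0]
wrist_force: [0.6, 0.2, 0.2]
opening: 0.0001
grip_force: 0.0
```

Request:
{"api": "step_arm", "payload": {
  "translation": [
    [-2.88,-2.75,0],
    [-2.88,-2.75,0],
    [-2.88,-2.75,0],
    [-2.88,-2.75,0],
    [-2.88,-2.75,0]
  ],
  "spin": [0,0,0,0,0],
  "fingers": [0,0,0,0,0]
}}

```text
time_s: 1.98
position: [0.47, 0.032, 0.2309]
tool_rot: [0.169, 0.986, 0.0, -0.0]
wrist_force: [0.9, 0.1, -0.1]
opening: -0.0003
grip_force: 0.0
```

Request:
{"api": "step_arm", "payload": {
  "translation": [
    [0,0,0],
    [0,0,0],
    [0,0,0],
    [0,0,0],
    [0,0,0]
  ],
  "spin": [0.176,0.176,0.176,0.176,0.176],
  "fingers": [0,0,0,0,0]
}}

```text
time_s: 2.6
position: [0.4696, 0.0333, 0.2308]
tool_rot: [0.575, 0.818, -0.0, -0.0]
wrist_force: [-0.5, -0.2, -0.0]
opening: -0.0001
grip_force: 0.0
```

Request:
{"api": "step_arm", "payload": {
  "translation": [
    [0,0,0],
    [0,0,0],
    [0,0,0],
    [0,0,0],
    [0,0,0]
  ],
  "spin": [0.176,0.176,0,0,0],
  "fingers": [0,0,0,0,0]
}}

```text
time_s: 3.22
position: [0.4697, 0.0333, 0.2312]
tool_rot: [0.706, 0.708, -0.0, -0.0]
wrist_force: [-0.5, -0.9, 0.4]
opening: 0.0001
grip_force: 0.0
```

Request:
{"api": "step_arm", "payload": {
  "translation": [
    [0.06,0,3.5],
    [0.06,0,3.5],
    [0.06,0,3.5],
    [0.06,0,3.5],
    [0.06,0,3.5]
  ],
  "spin": [0,0,0,0,0],
  "fingers": [0,0,0,0,0]
}}

```text
time_s: 3.85
position: [0.4697, 0.0363, 0.0552]
tool_rot: [0.707, 0.708, 0.0, 0.0]
wrist_force: [0.4, 0.0, 0.2]
opening: 0.0001
grip_force: 0.0
```

```bash
python3 - <<'E'
from h import *
s=ctrl.state();print(s["position"],s["joints"],s["wrist_force"])
im=snap("scene","s1.png")[110:330,150:400,::-1]
cv2.imwrite("pics/s1c.png",cv2.resize(im,None,fx=2.5,fy=2.5))
E
```

```text
[0.46968149 0.03630187 0.05519074] [ 4.88248229e-03 -2.25261583e-01  1.84570262e+00  2.41942101e-05
  1.52093364e+00  3.47152135e-03] [0.39808637 0.02111175 0.22558241]
```

View pics/s1c.png

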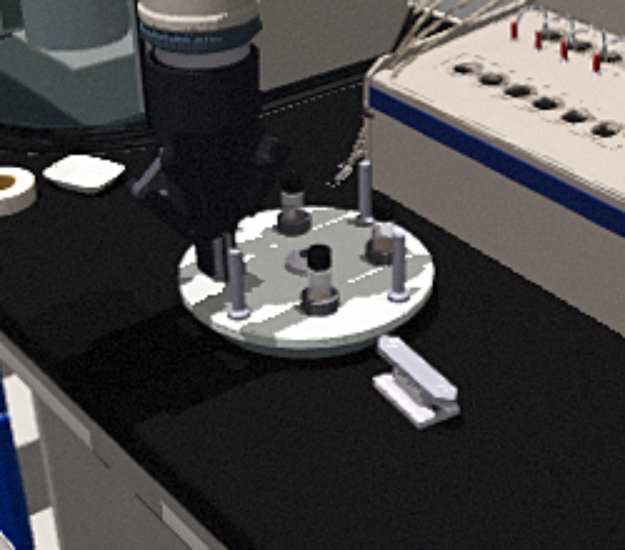

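The scene crop shows the shut fingers between the empty seat and the near peg, at about (220,270), with the peg at (237,285). They touch nothing, so I'll push counter-clockwise.

Request:
{"api": "step_arm", "payload": {
  "translation": [
    [-1.39,0.116,0],
    [-1.39,0.116,0],
    [-1.39,0.116,0],
    [-1.39,0.116,0],
    [-1.39,0.116,0]
  ],
  "spin": [-0.166,-0.166,-0.166,-0.166,-0.166],
  "fingers": [0,0,0,0,0]
}}

```text
time_s: 4.53
position: [0.4974, -0.0259, 0.057]
tool_rot: [0.359, 0.933, 0.0, -0.0]
wrist_force: [-0.3, 2.1, -0.4]
opening: 0.0
grip_force: 0.7
```

Request:
{"api": "step_arm", "payload": {
  "translation": [
    [-1.39,0.116,0],
    [-1.39,0.116,0],
    [-1.39,0.116,0],
    [-1.39,0.116,0],
    [-1.39,0.116,0]
  ],
  "spin": [-0.166,-0.166,-0.166,-0.166,-0.166],
  "fingers": [0,0,0,0,0]
}}

```text
time_s: 5.15
position: [0.5617, -0.0476, 0.0569]
tool_rot: [-0.048, 0.999, 0.0, -0.0]
wrist_force: [-1.1, 1.7, 0.0]
opening: 0.0001
grip_force: 0.7
```

```bash
python3 - <<'E'
from h import *
s=ctrl.state();p=s["position"];C=np.array([.554,.0356]);d=p[:2]-C
print(p,s["wrist_force"],np.hypot(*d),np.degrees(np.arctan2(d[1],d[0]))%360,s["joints"])
im=snap("top","t1.png")[140:270,165:370,::-1]
cv2.imwrite("pics/t1c.png",cv2.resize(im,None,fx=3.9,fy=3.9,interpolation=cv2.INTER_CUBIC))
E
```

```text
[ 0.56168726 -0.04759255  0.05693207] [-1.13130345  1.66116163  0.00709932] 0.08354696253856571 275.2793248024541 [-1.44940373e-01  3.11954559e-02  1.60281260e+00  9.67385479e-05
  1.50821070e+00 -1.81136640e+00]
```

View pics/t1c.png

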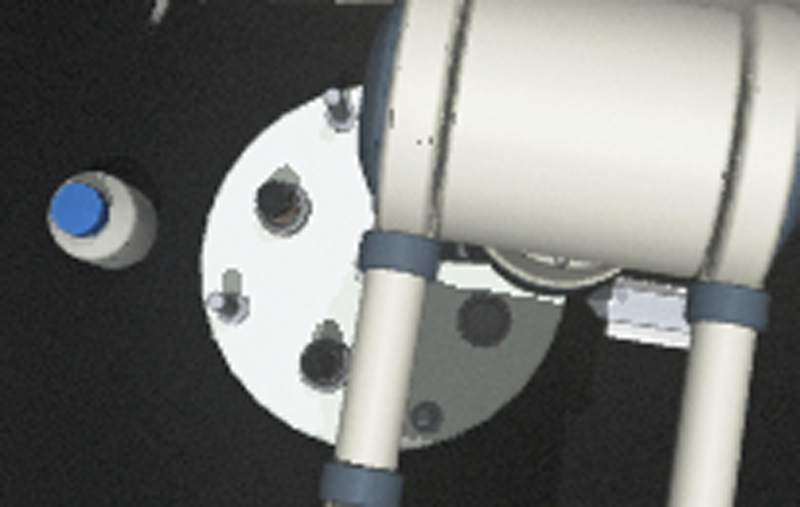

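The top crop shows the disc turned almost exactly 90 degrees: the empty seat is at (485,318), where a vial was, and the bottle has not moved. About 20 degrees remain.

Request:
{"api": "step_arm", "payload": {
  "translation": [
    [-0.6,0.02,0],
    [-0.6,0.02,0],
    [-0.6,0.02,0],
    [-0.6,0.02,0],
    [-0.52,0.02,0]
  ],
  "spin": [-0.07,-0.07,-0.07,-0.07,-0.07],
  "fingers": [0,0,0,0,0]
}}

```text
time_s: 5.82
position: [0.5894, -0.04, 0.0568]
tool_rot: [-0.218, 0.976, -0.0, -0.0]
wrist_force: [-1.3, -1.0, 1.2]
opening: -0.0001
grip_force: 0.5
```

Request:
{"api": "step_arm", "payload": {
  "translation": [
    [0.4,0,0],
    [0.4,0,0],
    [0,0,-4],
    [0,0,-5],
    [0,0,-5]
  ],
  "spin": [0,0,0,0,0],
  "fingers": [0,0,0,0,0]
}}

```text
time_s: 6.45
position: [0.5815, -0.0436, 0.1979]
tool_rot: [-0.217, 0.976, -0.0, -0.0]
wrist_force: [0.1, -1.0, -0.5]
opening: 0.0001
grip_force: 0.0
```

```bash
python3 - <<'E'
from h import *
s=ctrl.state();print(s["position"],s["time_s"],s["wrist_force"])
im=snap("top","t2.png")[140:270,165:370,::-1]
im2=snap("scene","s2.png")[150:290,200:350,::-1]
a=cv2.resize(im,(800,507),interpolation=cv2.INTER_CUBIC)
cv2.imwrite("pics/t2c.png",a)
cv2.imwrite("pics/s2c.png",cv2.resize(im2,None,fx=4.2,fy=4.2,interpolation=cv2.INTER_CUBIC))
E
```

```text
[ 0.58153704 -0.0436499   0.1978697 ] 6.45 [ 0.13219317 -0.96458461 -0.45768983]
```

View pics/t2c.png

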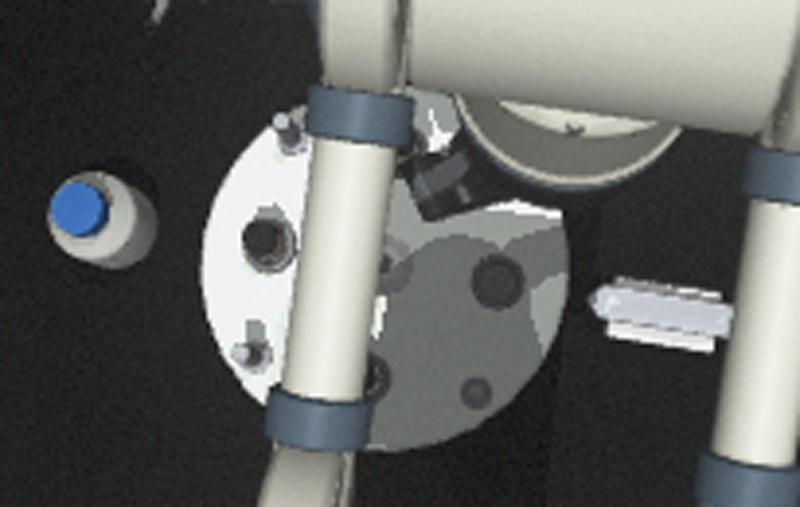

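View pics/s2c.png

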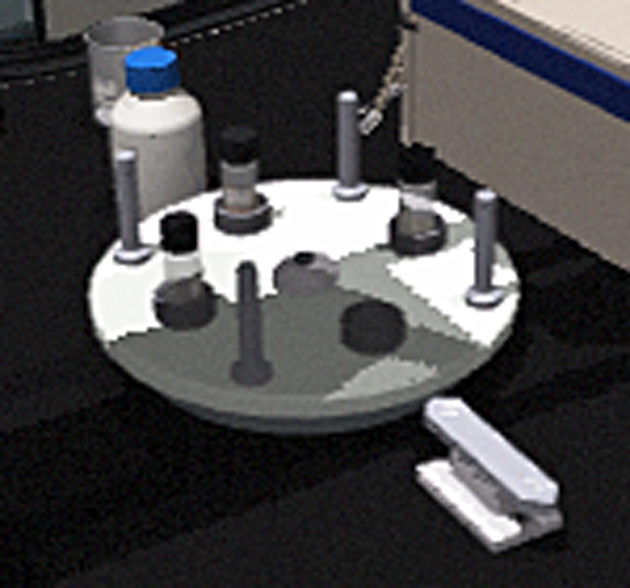

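The top crop puts the empty seat at (498,281), on the line from the hub (383,264) along the needle (590,299)-(747,323). The scene view agrees, and the fingers are clear. I'll run a numeric check, then hand in.

```bash
python3 - <<'E'
from h import *
g=lambda x,y,z:at("top",165+x/3.9,140+y/3.9,z)
S=g(498,281,.044)[:2];a,b=g(590,299,.03)[:2],g(747,323,.03)[:2]
C=np.array([.554,.0356]);N=(a+b)/2;n=(N-C)/np.hypot(*(N-C))
e=n[0]*(S-C)[1]-n[1]*(S-C)[0];print("lateral",e,"dist",np.hypot(*(S-N)))
s=ctrl.state();print(np.abs(s["joint_velocities"]).max())
if abs(e)<.006: print(ctrl.sign_off())
E
```

```text
lateral 0.0005288883828248568 dist 0.09286560789676111
0.09044845371076979
the job is handed in; nothing more can be done
None
```

The carousel's empty seat now points at the index bar, about 0.5 mm off the needle line by the last camera measurement; the gripper is raised clear, the bottle looks unmoved in the pictures, and the job is handed in.

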